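# Pack the parts case and lock it for transport

### The job

Get the teal parts case ready for transport: lay the loose white button module flat, yellow buttons up, in the one empty bay (the one with the yellow foam floor), lower the clear hinged lid fully closed without slamming it, and then slide both orange lock grips inwards to their end stops. Set the module down rather than dropping it, and leave the joystick, the carton, the dish and the canister where they are.

Things in the scene. Friction and masses are not known exactly. Their poses are not given: they have to be found in the camera images.
- case: Teal tray, fixed, 170 (x) by 318 (y), rim 70 mm high, walls and floor 5. Origin: centre of its underside, on the table; x points from lock ledge to hinge, z up. Two dividers along x, 60 high, make three bays of 160 (x) by 100 (y) mm centred at y = -104, 0, +104. Solid lock ledge, 50 mm high, at x -125 to -85, full width, with two orange lock grips on it.
- pad: Yellow foam floor, 150 by 92 by 2 mm, fixed on the floor of the one empty bay (any of the three bays). Origin: centre of its underside, 5 mm above the table; axes as the case.
- insertA: Grey insert with white, black and blue buttons filling another bay, fixed; 150 by 92 mm, 47 mm tall. Origin: centre of its underside, 5 mm above the table.
- insertB: Black insert with coloured balls filling the third bay, fixed; 150 by 92 mm, 57 mm tall. Origin: centre of its underside, 5 mm above the table.
- module: Loose white button module, a box 110 (x) by 44 (y) by 30 (z) mm with eight yellow buttons 4 mm high on top, about 0.2 kg, lying on the table beside the case. Origin: centre of its underside; x along its length, z up through the buttons. In the bay its length must lie roughly along the case's x.
- lid (a joint): Angle of the clear lid with dark teal rim, rad: 0 = closed on the rim, positive = open (1.57 upright, more leans away from the robot). A stiff hinge holds it at any angle; 2 to 3 N at the front edge moves it. 318 mm wide, reaches 170 mm from the hinge, 7 mm thick (rim 9); its top is 80 mm above the table when closed.
- lid_hinge (a point): Middle of the lid's hinge axis, at case x = +85 mm, y = 0, z = 70.5 mm; the axis is the case's y.
- keeper (a point): Centre of the black square keeper tube on the middle of the lid's front edge: 50 mm long along the case's y, 18 by 18 mm in section, 190 mm from the hinge. With the lid closed it lies at case x = -105, z = 67.5 mm (its top at 76.5 mm), and the lock bolts run into it.
- lock_left (a joint): Travel of the left (case +y) orange lock grip in m: 0 = fully unlocked (outward), 0.070 = locked, against its end stop. It slides towards the case's -y and stays where it is left; about 3 N moves it.
- lock_right (a joint): Travel of the right (case -y) orange lock grip in m: 0 = fully unlocked (outward), 0.070 = locked, against its end stop. It slides towards the case's +y; about 3 N moves it.
- lock_left_top (a point): Centre of the top of the left orange lock grip, an upright block 26 (case x) by 20 (case y) by 60 mm tall. Its top is 110.5 mm above the table, at case x = -105 mm, y = +112 mm minus the travel (locked: +42 mm). A thin steel bolt points from its foot to the keeper.
- lock_right_top (a point): Centre of the top of the right orange lock grip, same block, at case x = -105 mm, y = -112 mm plus the travel (locked: -42 mm), top 110.5 mm above the table.
- carton: Bystander: loose cardboard carton with a red band, 70 by 60 by 85 mm tall. Origin: centre of its underside.
- dish: Bystander: loose blue dish, 92 mm across, 30 mm high. Origin: centre of its underside.
- joystick: Bystander: loose arcade lever with a red ball top, standing between the robot and the lock ledge; black base 64 by 64 by 30 mm with a steel plate (50 by 74), shaft 12 mm thick, ball 35 mm across, 130 mm tall in all. Origin: centre of its underside.
- canister: Bystander: loose round jar, 60 mm across, 85 mm tall. Origin: centre of its underside.

How it is judged:
By the outcome, as a careful person would: the job done as asked, in the order asked, and still so for the second after the job is handed in, with the robot touching nothing.
It also fails if it takes over 72 s, if anything falls off the work surface, if the arm or the gripper's body presses on something with over 40 N, if the wrist force passes 120 N, or if a joint passes its speed limit or range.

### The arm

A 6-joint arm with a two-finger parallel gripper is mounted at the origin on the work surface. World frame = base frame: x ahead of the robot, y to its left, z up, the work surface at z = 0. Lengths are in m, angles in rad, forces in N, time in s.
With the tool pointing down it reaches from about 0.35 to 0.975 m from the base axis. Payload 4.9 kg.
Tool frame: the origin (TCP) lies at the very end of the fingers, on their centre line; the grasp point (between the pads) lies 19 mm behind it (ctrl.tcp_to_grasp is the z of the grasp point in the tool frame, in m); z points along the fingers, y is the line along which they close (so a half turn about z gives the same grasp; the last joint's range is limited). The gripper opens to 85 mm and grips with 20 to 120 N. Pads are 22 mm wide; open, the fingers measure 114 mm over their backs; the gripper's body (76 mm by 85 mm) begins 54 mm behind the grasp point. The pads swing forward as they close: fully open they stand 13 mm farther back than shut.
Start: joints at [1.095, 0.053, 1.613, -0, 1.476, -0.119], TCP at [0.218, 0.586, 0.231] pointing down, gripper open.
Joint ranges: [-3.01, 3.01], [-1.01, 2.22], [0.06, 2.58], [-1.02, 4.17], [0.09, 2.62], [-3.14, 3.14]. Speed limits (rad/s): [2.57, 2.57, 3.14, 3.14, 3.14, 3.14].

### API

Orientations are given as a rotation vector (axis times angle).
In Python, from station import ctrl, eyes, job, nets gives the robot as it stands. The module is installed in compiled form; this text tells all that it offers.
- The arm moves only by the tool jog_arm, never from a script. Its argument "commands" is one flat list of numbers, 7 for each row, row after row: the shift along the tool's x, y, z each as a share of 0.06 m, from -1 to 1, then the turn, a rotation vector about the tool's x, y, z each as a share of 0.1 rad, from -1 to 1, then the finger opening in mm, from 0 to 85.4. In form: [x, y, z, ax, ay, az, grip, x, y, z, ax, ay, az, grip, ...]. A call has 1 to 20 rows; each row shifts and turns the commanded pose from where the row before left it, along the tool's axes as they then stand; what a row does not reach is not made up. A row lasts 1/8 s, in which the tool goes at most 62.5 mm and 10.7 degrees, less where a joint would pass 70% of its speed; a pose out of reach is approached as far as the arm can. A call with a number of a shift or a turn outside -1 to 1 is refused whole. A call with a gripper value outside its range is refused whole. The fingers move at their own pace and stop on an object; "newtons" is the grip in N (left out, the last holds). Time passes only in rows, so rows that do not move let the fingers close. It gives the time, the measured TCP pose, the force, the opening and the grip force at its end, in the units of the state.
- ctrl.get_obs(): the state, without advancing time (a new reading comes with each control period).
- eyes.get_image(name): name is "scene" or "top"; returns a dict with "image" (400x640x3 uint8, red, green, blue), "z_map" (400x640 float32, m along the optical axis (not along the pixel's ray), 0 where there is no reading), "K" (3x3 intrinsics, pixels), "dist_coeffs" ([k1, k2, p1, p2, k3] as OpenCV has them; the pictures are not rectified), "cam_to_world" (4x4, takes a point from camera to world coordinates). Camera axes: x right, y up, looking along -z (the intrinsics and any distortion apply to the point x, -y, -z); pixel columns grow to the right and rows downward; lengths in m; the calibration is good to about 2 mm. A picture is of the moment at which its call begins.
- job.finish_job(): hands the job in; it is judged then, once.
Trained networks look in the newest picture that a camera, given by its name, has taken for a name from the list of things; names that differ only in an ending like _2 or _b are one class to them, and where a whole thing is asked for, a point or a joint stands for the part that bears it (a point fixed in the world has none). Each returns a list of dicts, best first, with "p" (0 to 1); they miss things now and then, are a little off and sometimes report something else, mostly with a low value. They report only what shows in the picture. A call takes as long as a camera call.
- nets.silhouettes(camera, name): "mask" (400x640 bool, what is visible of it) and "bbox" ([left, top, right, bottom] in pixels, round what is visible of it).
The state is a dict: "t": time; "q": joint angles; "dq": joint speeds; "effort": joint torques, N m; "tool_pos": TCP position; "tool_rot": TCP orientation; "contact_force": force on the tool from outside, world axes, zero at the start; "wrist_torque": the same for the moment, N m; "opening": finger opening in m; "grip_force": force on a finger pad.
Only numpy, scipy, OpenCV 4.12 (cv2) and the standard library are available. Lean on these libraries where they do the work, as an engineer would, in place of code of your own. Each camera call takes 0.05 s, during which the arm holds its last target. There are 200 camera calls.

## Working session

There is one attempt and no reset: what is moved stays moved. The work goes in short steps, Python scripts to look and compute and a tool call to move; the robot and the scene stay as the last step left them, time stands still between calls to the robot, and variables do not carry over. Pictures are saved under pics/ and viewed, at most 10 in all, crops included, and the job is handed in when it is done.

Besides the shell and the picture viewer there is one more tool, called after ">>>" as name(argument=value, ...) on one line, values as JSON. jog_arm: Moves the arm, as the interface text tells. Shift numbers are shares of 0.06 m and turn numbers shares of 0.1 rad, none past 1 either way. Its arguments: {"type":"object","properties":{"commands":{"type":"array","items":{"type":"number"}},"newtons":{"type":"number"}},"required":["commands"]}

```bash
mkdir -p pics; cat > h.py <<'E'
import numpy as np,cv2
from station import ctrl,eyes,job,nets
def snap(n,save=None):
    d=eyes.get_image(n)
    if save: cv2.imwrite('pics/'+save,d['image'][:,:,::-1])
    return d
def world(d,m=None):
    z=d['z_map']; h,w=z.shape
    v,u=np.mgrid[0:h,0:w] if m is None else np.nonzero(m)
    zz=z if m is None else z[m]
    p=cv2.undistortPoints(np.stack([u.ravel(),v.ravel()],1).astype(float)[:,None],d['K'],np.array(d['dist_coeffs']))[:,0]
    zz=zz.ravel(); P=np.stack([p[:,0]*zz,-p[:,1]*zz,-zz],1)
    T=d['cam_to_world']; P=P@T[:3,:3].T+T[:3,3]
    P[zz==0]=np.nan
    return P if m is not None else P.reshape(h,w,3)
E
python3 - <<'E'
from h import *
a=snap('top','top0.png');b=snap('scene','scene0.png')
for c,d in(('top',a),('scene',b)):
  print(c,d['cam_to_world'].round(3).tolist())
  for n in['case','pad','module','lid','keeper','lock_left','lock_right','carton','dish','joystick','canister']:
    for r in nets.silhouettes(c,n)[:2]:
      P=world(d,r['mask']);P=P[~np.isnan(P[:,0])]
      if len(P): print(n,round(r['p'],2),r['bbox'],len(P),np.percentile(P,[5,50,95],axis=0).round(3).tolist())
o=ctrl.get_obs();print(o['t'],o['tool_pos'],o['tool_rot'],ctrl.tcp_to_grasp)
E
```

```text
top [[0.015, 0.982, -0.189, 0.308], [-1.0, 0.016, 0.004, 0.004], [0.007, 0.189, 0.982, 1.246], [0.0, 0.0, 0.0, 1.0]]
pad 0.88 [299.4, 154.6, 342.8, 214.0] 2158 [[0.508, -0.029, 0.004], [0.572, 0.015, 0.008], [0.637, 0.058, 0.012]]
pad 0.4 [165.8, 157.4, 205.6, 195.5] 1045 [[0.548, 0.312, 0.004], [0.587, 0.351, 0.017], [0.622, 0.384, 0.032]]
module 0.86 [454.1, 214.8, 475.3, 259.6] 980 [[0.388, -0.361, 0.002], [0.437, -0.335, 0.031], [0.489, -0.315, 0.037]]
module 0.3 [282.7, 224.3, 302.3, 238.7] 169 [[0.435, 0.061, 0.065], [0.449, 0.083, 0.109], [0.459, 0.095, 0.114]]
lid 0.63 [237.1, 105.7, 388.5, 158.9] 3668 [[0.624, -0.11, 0.084], [0.649, 0.03, 0.185], [0.679, 0.171, 0.268]]
keeper 0.93 [236.6, 107.0, 387.3, 155.9] 3839 [[0.624, -0.11, 0.076], [0.65, 0.031, 0.182], [0.681, 0.174, 0.268]]
keeper 0.18 [364.7, 235.4, 398.9, 271.3] 788 [[0.372, -0.17, 0.029], [0.401, -0.136, 0.034], [0.437, -0.108, 0.129]]
lock_left 0.64 [280.3, 221.8, 304.6, 237.0] 176 [[0.435, 0.058, 0.065], [0.449, 0.083, 0.108], [0.459, 0.096, 0.114]]
lock_left 0.24 [346.9, 211.3, 370.7, 221.6] 191 [[0.47, -0.098,
[... 1660 characters left out ...]
63, 0.099, 0.113]]
lock_right 0.59 [298.7, 153.4, 319.2, 173.9] 255 [[0.472, -0.1, 0.051], [0.487, -0.082, 0.086], [0.498, -0.062, 0.113]]
carton 0.91 [188.3, 127.9, 228.6, 172.0] 1126 [[0.558, -0.377, 0.01], [0.597, -0.332, 0.075], [0.625, -0.321, 0.088]]
carton 0.67 [223.8, 172.5, 367.7, 278.0] 5613 [[0.63, -0.108, 0.082], [0.655, 0.039, 0.181], [0.685, 0.174, 0.259]]
dish 0.91 [408.2, 288.4, 447.3, 331.5] 1342 [[0.548, 0.312, 0.005], [0.58, 0.348, 0.016], [0.62, 0.383, 0.031]]
joystick 0.94 [297.4, 122.2, 327.1, 162.8] 687 [[0.373, -0.167, 0.009], [0.408, -0.132, 0.034], [0.43, -0.101, 0.128]]
1.2 [0.21829815 0.58559515 0.23130278] [ 5.57532202e-01  3.09172307e+00 -8.92218751e-05] -0.0187
```

```bash
python3 - <<'E'
from h import *
a=snap('top');b=snap('scene')
W=world(a);im=a['image']
cv2.imwrite('pics/c1.png',np.vstack([cv2.resize(im[90:290,140:500],None,fx=1.6,fy=1.5,interpolation=3),cv2.resize(b['image'][100:340,180:460],(576,300),interpolation=3)])[:,:,::-1])
def rect(m,n):
    P=W[m]; r=cv2.minAreaRect(P[:,:2].astype(np.float32)); print(n,len(P),np.array(r[0]).round(4),np.array(r[1]).round(4),round(r[2],1),np.median(P[:,2]).round(4))
X,Y,Z=W[...,0],W[...,1],W[...,2]
for n,lo,hi in(('lock_left',.106,.12),('lock_right',.106,.12),('module',.027,.04),('module',.0325,.04),('pad',.0,.02),('joystick',.1,.14)):
    m=nets.silhouettes('top',n)[0]['mask']&(Z>lo)&(Z<hi)
    rect(m,n)
# case rim
m=(Z>.062)&(Z<.078)&(X>.4)&(X<.72)&(np.abs(Y)<.24); rect(m,'rim')
m2=(Z>.045)&(Z<.055)&(X>.4)&(X<.55)&(np.abs(Y)<.2); rect(m2,'ledge')
K=(Z>.15)&(X>.55)&(X<.8)&(np.abs(Y)<.25); P=W[K];print(np.c_[P[:,2].max()]);
i=P[:,2]>np.nanpercentile(P[:,2],95);print('lidtop',P[i].mean(0),np.ptp(P[i],axis=0))
# lid plane
c=P.mean(0);u,s,vt=np.linalg.svd(P-c,full_matrices=False);print('plane',c,vt[2],s)
E
```

```text
lock_left 0 [0. 0.] [0. 0.] 0.0 nan
lock_right 87 [ 0.4829 -0.0892] [0.0246 0.0178] 13.8 0.1108
module 762 [ 0.4399 -0.3383] [0.0452 0.1103] 83.5 0.0324
module 367 [ 0.4405 -0.3386] [0.0417 0.1076] 82.0 0.0345
pad 2111 [0.5727 0.015 ] [0.147  0.0943] 10.5 0.0076
joystick 194 [ 0.4046 -0.1389] [0.0332 0.0335] 1.3 0.1262
rim 1486 [0.5546 0.0113] [0.2053 0.3203] 11.0 0.07
ledge 2294 [5.072e-01 5.000e-04] [0.1297 0.3185] 8.6 0.0509
[[0.2750445]]
lidtop [0.64426562 0.02828528 0.2713225 ] [0.02629954 0.05022265 0.00514749]
plane [0.64989606 0.03168755 0.21371969] [-0.98084552 -0.19204409 -0.03257503] [4.5290044  1.70930716 0.18260005]
  return _methods._mean(a, axis=axis, dtype=dtype,
  ret = ret.dtype.type(ret / rcount)
```

View pics/c1.png

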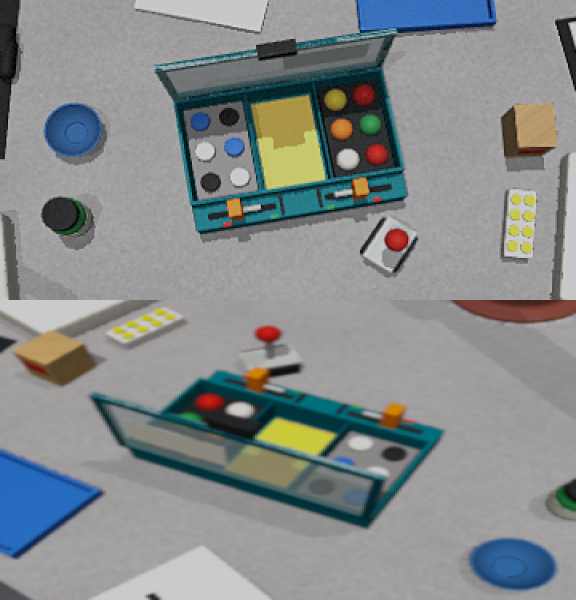

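The top view (upper) shows the pad in the middle bay around (287,140), the lid about upright with its keeper at (277,48), the module at (520,223) and the grips at (235,208) and (361,187). The scene view (lower) agrees. Now a helper to convert targets into move units.

```bash
cat > plan.py <<'E'
import sys,numpy as np
from scipy.spatial.transform import Rotation as R
from station import ctrl
C=np.array([.573,.015,0]);CY=.187
def case(x,y,z): 
    c,s=np.cos(CY),np.sin(CY); return C+[c*x-s*y,s*x+c*y,z]
def rel(targets):
    """targets: list of (xyz, yaw of tool y minus 90deg); prints shift in rows-units after turning first"""
    o=ctrl.get_obs(); p=o['tool_pos']; M=R.from_rotvec(o['tool_rot']).as_matrix()
    print('t',round(o['t'],2),'p',p.round(4),'yaw',np.arctan2(-M[0,1],M[1,1]).round(4),'zax',M[:,2].round(4),'open',o['opening'],'F',np.round(o['contact_force'],1),o['grip_force'])
    for q,yaw in targets:
        T=np.column_stack([[-np.cos(yaw),-np.sin(yaw),0],[-np.sin(yaw),np.cos(yaw),0],[0,0,-1]])
        w=R.from_matrix(M.T@T).as_rotvec()/.1
        print('to',np.round(q,4),'turn',w.round(2),'shift(new axes)',((T.T@(np.array(q)-p))/.06).round(2)); p,M=np.array(q),T
E
python3 - <<'E'
from plan import *
rel([((.43,.10,.231),-.122),((.44,-.3385,.16),-.122),((.44,-.3385,.009),-.122)])
E
```

```text
t 1.6 p [0.2183 0.5856 0.2313] yaw -0.3568 zax [-0.  0. -1.] open 0.08536322779340656 F [ 0.4 -0.6 -0.8] 0.0
to [0.43  0.1   0.231] turn [-0.   -0.   -2.35] shift(new axes) [-4.49 -7.6   0.  ]
to [ 0.44   -0.3385  0.16  ] turn [0. 0. 0.] shift(new axes) [-1.05 -7.23  1.18]
to [ 0.44   -0.3385  0.009 ] turn [0. 0. 0.] shift(new axes) [0.   0.   2.52]
```

>>> jog_arm(commands=[0,0,0,0,0,-0.78,85,0,0,0,0,0,-0.78,85,0,0,0,0,0,-0.79,85,-0.45,-0.76,0,0,0,0,85,-0.45,-0.76,0,0,0,0,85,-0.45,-0.76,0,0,0,0,85,-0.45,-0.76,0,0,0,0,85,-0.45,-0.76,0,0,0,0,85,-0.45,-0.76,0,0,0,0,85,-0.45,-0.76,0,0,0,0,85,-0.45,-0.76,0,0,0,0,85,-0.45,-0.76,0,0,0,0,85,-0.45,-0.76,0,0,0,0,85])

```text
t: 3.22
tool_pos: [0.4314, 0.0986, 0.2317]
tool_rot: [0.191, 3.135, 0.0]
contact_force: [-0.1, 0.4, -0.4]
opening: 0.0847
grip_force: 0.0
```

>>> jog_arm(commands=[-0.12,-0.8,0.13,0,0,0,85,-0.12,-0.8,0.13,0,0,0,85,-0.12,-0.8,0.13,0,0,0,85,-0.12,-0.8,0.13,0,0,0,85,-0.12,-0.8,0.13,0,0,0,85,-0.12,-0.8,0.13,0,0,0,85,-0.12,-0.8,0.13,0,0,0,85,-0.12,-0.8,0.13,0,0,0,85,-0.12,-0.8,0.13,0,0,0,85,0,0,0,0,0,0,85])

```text
t: 4.47
tool_pos: [0.442, -0.3388, 0.1603]
tool_rot: [-0.197, -3.134, -0.001]
contact_force: [0.9, 0.4, 0.1]
opening: 0.0853
grip_force: 0.0
```

```bash
python3 - <<'E'
from plan import *
rel([((.44,-.3385,.06),-.122),((.44,-.3385,.009),-.122)])
E
```

```text
t 4.47 p [ 0.442  -0.3388  0.1603] yaw -0.1255 zax [-1.2e-03  7.0e-04 -1.0e+00] open 0.08525763982681461 F [0.9 0.4 0.1] 0.0
to [ 0.44   -0.3385  0.06  ] turn [ 0.01 -0.01 -0.04] shift(new axes) [0.03 0.   1.67]
to [ 0.44   -0.3385  0.009 ] turn [0. 0. 0.] shift(new axes) [0.   0.   0.85]
```

>>> jog_arm(commands=[0.03,0,0.42,0,0,0,85,0,0,0.42,0,0,0,85,0,0,0.42,0,0,0,85,0,0,0.42,0,0,0,85,0,0,0.28,0,0,0,85,0,0,0.28,0,0,0,85,0,0,0.28,0,0,0,85,0,0,0,0,0,0,30,0,0,0,0,0,0,30,0,0,0,0,0,0,30,0,0,0,0,0,0,30,0,0,0,0,0,0,30,0,0,0,0,0,0,30], newtons=40)

```text
t: 6.1
tool_pos: [0.4417, -0.3371, 0.0111]
tool_rot: [0.191, 3.134, -0.003]
contact_force: [0.5, -0.4, 5.8]
opening: 0.0431
grip_force: 43.9
```

>>> jog_arm(commands=[0,0,-0.2,0,0,0,30,0,0,-0.4,0,0,0,30,0,0,-0.6,0,0,0,30,0,0,-0.6,0,0,0,30,0,0,-0.6,0,0,0,30,0,0,-0.4,0,0,0,30,0,0,-0.2,0,0,0,30,0,0,0,0,0,0,30])

```text
t: 7.1
tool_pos: [0.4409, -0.3361, 0.19]
tool_rot: [0.191, 3.136, -0.0]
contact_force: [0.4, -1.0, -2.0]
opening: 0.0428
grip_force: 43.1
```

```bash
python3 - <<'E'
from plan import *
from h import snap
snap('scene','s2.png')
rel([(case(-.012,0,.19),CY),(case(-.012,0,.05),CY),(case(-.012,0,.0175),CY)])
E
```

```text
t 7.15 p [ 0.4405 -0.3358  0.1889] yaw -0.1218 zax [-0.0012  0.0012 -1.    ] open 0.0432677388311661 F [ 0.3  0.4 -2.4] 43.13755452632904
to [0.5612 0.0128 0.19  ] turn [ 0.01 -0.01 -3.09] shift(new axes) [-3.06  5.33 -0.02]
to [0.5612 0.0128 0.05  ] turn [0. 0. 0.] shift(new axes) [0.   0.   2.33]
to [0.5612 0.0128 0.0175] turn [0. 0. 0.] shift(new axes) [0.   0.   0.54]
```

View pics/s2.png

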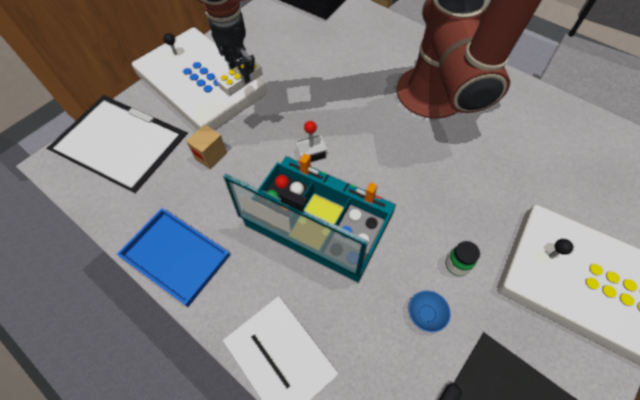

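The module is held in the gripper at about (240,75), buttons up; the others are undisturbed.

>>> jog_arm(commands=[0,0,0,0,0,-0.77,30,0,0,0,0,0,-0.77,30,0,0,0,0,0,-0.77,30,0,0,0,0,0,-0.78,30,-0.2,0.33,0,0,0,0,30,-0.38,0.67,0,0,0,0,30,-0.38,0.67,0,0,0,0,30,-0.38,0.67,0,0,0,0,30,-0.38,0.67,0,0,0,0,30,-0.38,0.67,0,0,0,0,30,-0.38,0.67,0,0,0,0,30,-0.38,0.66,0,0,0,0,30,-0.2,0.33,0,0,0,0,30,0,0,0,0,0,0,30,0,0,0,0,0,0,30])

```text
t: 9.02
tool_pos: [0.5608, 0.0122, 0.1885]
tool_rot: [0.293, -3.125, -0.0]
contact_force: [-0.9, 0.6, -2.3]
opening: 0.0436
grip_force: 43.1
```

```bash
python3 - <<'E'
from plan import *
from h import snap
d=snap('top','t3.png')
import cv2
cv2.imwrite('pics/t3c.png',cv2.resize(d['image'][80:260,210:410],None,fx=3,fy=3,interpolation=3)[:,:,::-1])
rel([(case(-.012,0,.05),CY),(case(-.012,0,.0175),CY)])
E
```

```text
t 9.07 p [0.561  0.012  0.1888] yaw 0.1864 zax [-1.9e-03 -2.0e-04 -1.0e+00] open 0.0430800622191291 F [-0.2 -0.3 -2.3] 43.081501722335815
to [0.5612 0.0128 0.05  ] turn [ 0.   -0.02 -0.01] shift(new axes) [-0.01  0.01  2.31]
to [0.5612 0.0128 0.0175] turn [0. 0. 0.] shift(new axes) [0.   0.   0.54]
```

View pics/t3c.png

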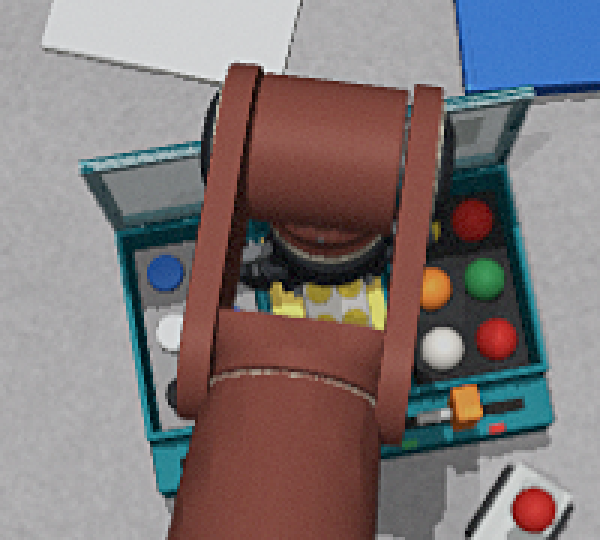

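The module hangs over the middle bay (yellow around (330,300)); the wrist drum covers the lid, so I check its clearance to the lid.

```bash
python3 - <<'E'
from plan import *
from h import *
for c in('top','scene'):
    W=world(snap(c)).reshape(-1,3); L=W-C; x=L[:,0]*np.cos(CY)+L[:,1]*np.sin(CY); y=-L[:,0]*np.sin(CY)+L[:,1]*np.cos(CY)
    for lo in np.arange(.2,.5,.02):
        m=(L[:,2]>lo)&(L[:,2]<lo+.02)&(abs(y)<.16)&(abs(x)<.2)
        if m.sum()>3: print(c,round(lo,2),m.sum(),'x',np.percentile(x[m],[1,99]).round(3),'y',np.percentile(y[m],[1,99]).round(3))
E
```

```text
top 0.2 460 x [-0.054  0.08 ] y [-0.154  0.157]
top 0.22 268 x [-0.027  0.087] y [-0.156  0.158]
top 0.24 350 x [-0.028  0.087] y [-0.155  0.158]
top 0.26 34 x [-0.031 -0.021] y [-0.027  0.062]
top 0.28 117 x [-0.027 -0.002] y [-0.066  0.061]
top 0.3 24 x [-0.025 -0.006] y [-0.04   0.042]
top 0.32 84 x [-0.051 -0.02 ] y [-0.031  0.037]
top 0.34 101 x [-0.052 -0.015] y [-0.031  0.037]
top 0.36 114 x [-0.051 -0.023] y [-0.028  0.036]
top 0.38 128 x [-0.05  -0.025] y [-0.023  0.035]
top 0.4 62 x [-0.05  -0.033] y [-0.015  0.031]
top 0.42 121 x [-0.052 -0.036] y [-0.012  0.053]
top 0.44 45 x [-0.1   -0.032] y [-0.023  0.064]
top 0.46 263 x [-0.085 -0.003] y [-0.055  0.068]
top 0.48 1227 x [-0.172  0.033] y [-0.063  0.091]
scene 0.2 1280 x [-0.03   0.089] y [-0.151  0.156]
scene 0.22 666 x [-0.018  0.088] y [-0.156  0.159]
scene 0.24 995 x [-0.023  0.087] y [-0.155  0.155]
scene 0.26 507 x [-0.015  0.083] y [-0.059  0.06 ]
scene 0.28 408 x [-0.025  0.007] y [-0.064  0.067]
scene 0.3 75 x [-0.02   0.001] y [0.023 0.045]
scene 0.32 235 x [-0.027  0.025] y [-0.024  0.038]
scene 0.34 292 x [-0.025  0.025] y [-0.025  0.038]
scene 0.36 293 x [-0.031  0.024] y [-0.029  0.036]
scene 0.38 312 x [-0.018  0.024] y [-0.028  0.037]
scene 0.4 203 x [0.006 0.023] y [-0.026  0.029]
scene 0.42 324 x [-0.047  0.026] y [-0.032  0.069]
scene 0.44 665 x [-0.131  0.04 ] y [-0.054  0.091]
scene 0.46 1586 x [-0.13   0.043] y [-0.061  0.095]
scene 0.48 2548 x [-0.16  0.04] y [-0.061  0.097]
```

>>> jog_arm(commands=[0,0,0.3,0,0,0,30,0,0,0.5,0,0,0,30,0,0,0.5,0,0,0,30,0,0,0.5,0,0,0,30,0,0,0.4,0,0,0,30,0,0,0.2,0,0,0,30,0,0,0.12,0,0,0,30,0,0,0.12,0,0,0,30,0,0,0.06,0,0,0,30,0,0,0,0,0,0,30,0,0,0,0,0,0,30])

```text
t: 10.55
tool_pos: [0.5621, 0.0127, 0.0285]
tool_rot: [-0.294, 3.127, -0.0]
contact_force: [0.2, 0.0, -2.6]
opening: 0.0429
grip_force: 43.0
```

>>> jog_arm(commands=[0,0,0.03,0,0,0,30,0,0,0.03,0,0,0,30,0,0,0.03,0,0,0,30,0,0,0.03,0,0,0,30,0,0,0.03,0,0,0,30,0,0,0,0,0,0,30])

```text
t: 11.3
tool_pos: [0.5615, 0.0127, 0.0186]
tool_rot: [0.294, -3.127, -0.0]
contact_force: [0.2, -0.2, -1.5]
opening: 0.0431
grip_force: 43.0
```

>>> jog_arm(commands=[0,0,0.02,0,0,0,30,0,0,0,0,0,0,30])

```text
t: 11.55
tool_pos: [0.5619, 0.0127, 0.0182]
tool_rot: [-0.294, 3.128, -0.0]
contact_force: [-1.8, 0.2, 1.7]
opening: 0.0433
grip_force: 43.5
```

>>> jog_arm(commands=[0,0,0,0,0,0,46,0,0,0,0,0,0,49,0,0,0,0,0,0,53,0,0,0,0,0,0,53,0,0,-0.2,0,0,0,53,0,0,-0.4,0,0,0,53,0,0,-0.6,0,0,0,53,0,0,-0.8,0,0,0,53,0,0,-0.8,0,0,0,53,0,0,-0.8,0,0,0,0,0,0,-0.8,0,0,0,0,0,0,-0.8,0,0,0,0,0,0,-0.8,0,0,0,0,0,0,0,0,0,0,0])

```text
t: 13.3
tool_pos: [0.563, 0.0126, 0.3848]
tool_rot: [-0.293, 3.117, -0.003]
contact_force: [0.8, 0.5, -0.7]
opening: 0.0001
grip_force: 0.0
```

```bash
python3 - <<'E'
from plan import *
from h import *
d=snap('scene','s4.png');e=snap('top')
cv2.imwrite('pics/s4c.png',cv2.resize(d['image'][120:300,200:420],None,fx=3,fy=3,interpolation=3)[:,:,::-1])
for c,dd in(('top',e),('scene',d)):
  r=nets.silhouettes(c,'module')
  for q in r[:2]:
    P=world(dd,q['mask']);P=P[(P[:,2]>.025)&(P[:,2]<.05)]
    if len(P)>20: print(c,q['p'],len(P),cv2.minAreaRect(P[:,:2].astype(np.float32)),np.percentile(P[:,2],[5,50,95]))
W=world(e).reshape(-1,3)
V=world(d).reshape(-1,3)
for W in(W,V):
  L=W-C; x=L[:,0]*np.cos(CY)+L[:,1]*np.sin(CY); y=-L[:,0]*np.sin(CY)+L[:,1]*np.cos(CY);z=L[:,2]
  for lo in np.arange(.08,.29,.02):
    m=(z>lo)&(z<lo+.02)&(x>.05)&(x<.13)&(abs(y)<.155); 
    if m.sum()>5: print(lo.round(2),m.sum(),np.percentile(x[m],[2,50,98]).round(4))
rel([(case(.03,0,.345),CY),(case(.15,0,.345),CY)])
E
```

```text
scene 0.54 335 ((0.5346539616584778, 0.010452356189489365), (0.05314711853861809, 0.04265400394797325), 11.01723861694336) [0.03426606 0.03976529 0.04375639]
0.08 90 [0.0803 0.0821 0.0838]
0.1 88 [0.0796 0.0816 0.0834]
0.12 79 [0.0792 0.0812 0.0831]
0.14 88 [0.0786 0.0804 0.0821]
0.16 86 [0.0778 0.0801 0.0816]
0.18 105 [0.0774 0.0794 0.0813]
0.2 109 [0.0766 0.0788 0.0805]
0.22 182 [0.0762 0.0786 0.0869]
0.24 184 [0.0773 0.0817 0.0869]
0.08 532 [0.0878 0.0894 0.0924]
0.1 452 [0.087  0.0885 0.0913]
0.12 470 [0.0865 0.088  0.091 ]
0.14 503 [0.0859 0.0874 0.0895]
0.16 548 [0.085  0.0868 0.089 ]
0.18 590 [0.0847 0.086  0.0886]
0.2 606 [0.0839 0.0854 0.0873]
0.22 539 [0.0803 0.0858 0.0882]
0.24 750 [0.0767 0.0828 0.087 ]
0.26 294 [0.0649 0.076  0.0832]
t 13.5 p [0.5611 0.0128 0.3762] yaw 0.1873 zax [-2.4e-03  3.0e-04 -1.0e+00] open -0.00011496992189051615 F [ 0.  -0.8  0.2] 0.0
to [0.6025 0.0206 0.345 ] turn [ 0.01 -0.02  0.  ] shift(new axes) [-0.7  -0.    0.52]
to [0.7204 0.0429 0.345 ] turn [0. 0. 0.] shift(new axes) [-2. -0.  0.]
```

View pics/s4c.png

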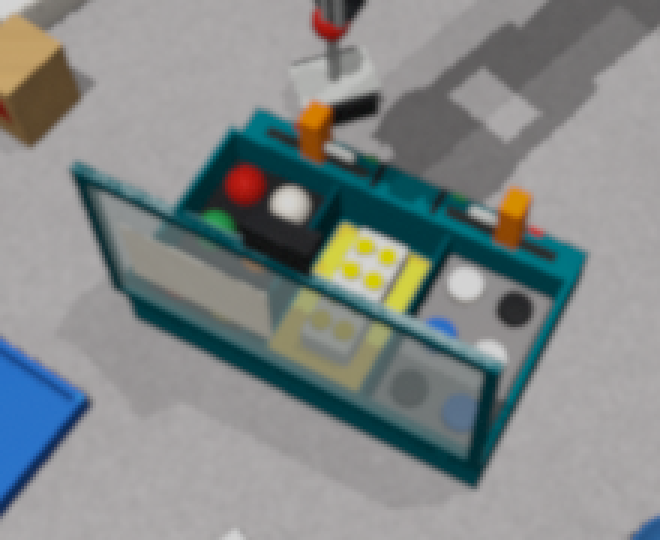

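The module lies flat, buttons up, on the yellow pad (about (350,280) in the crop); grips and lid are untouched. Next, go over and behind the lid.

>>> jog_arm(commands=[-0.3,0,0.1,0,0,0,0,-0.6,0,0.1,0,0,0,0,-0.6,0,0.1,0,0,0,0,-0.6,0,0.1,0,0,0,0,-0.4,0,0.1,0,0,0,0,-0.2,0,0,0,0,0,0,0,0,0,0,0,0,0,0,0,0.3,0,0,0,0,0,0,0.5,0,0,0,0,0,0,0.5,0,0,0,0,0,0,0.5,0,0,0,0,0,0,0.26,0,0,0,0,0,0,0,0,0,0,0])

```text
t: 15.12
tool_pos: [0.7196, 0.0428, 0.2223]
tool_rot: [0.293, -3.125, -0.001]
contact_force: [-0.1, 0.5, -0.1]
opening: -0.0002
grip_force: 0.0
```

```bash
python3 - <<'E'
from plan import *
rel([(case(.104,0,.2215),CY)])
w,h,r=.011,.008,.15
th=np.r_[np.linspace(1.5,.2,20),np.linspace(.15,0,4)]
X=.085-r*np.cos(th)+h*np.sin(th)+w;Z=.0705+r*np.sin(th)+h*np.cos(th)
print(X[0].round(4),Z[0].round(4))
print([(t.round(2),round(-a/.06,2),round(-b/.06,2)) for t,a,b in zip(th[1:],np.diff(X),np.diff(Z))])
E
```

```text
t 15.12 p [0.7196 0.0428 0.2223] yaw 0.1871 zax [-3.e-03  1.e-04 -1.e+00] open -0.00016481337188546747 F [-0.1  0.5 -0.1] 0.0
to [0.6752 0.0343 0.2215] turn [ 0.01 -0.03  0.  ] shift(new axes) [ 0.75 -0.    0.01]
0.0934 0.2207
[(np.float64(1.43), np.float64(0.17), np.float64(0.01)), (np.float64(1.36), np.float64(0.17), np.float64(0.02)), (np.float64(1.29), np.float64(0.17), np.float64(0.03)), (np.float64(1.23), np.float64(0.17), np.float64(0.04)), (np.float64(1.16), np.float64(0.16), np.float64(0.05)), (np.float64(1.09), np.float64(0.16), np.float64(0.07)), (np.float64(1.02), np.float64(0.15), np.float64(0.08)), (np.float64(0.95), np.float64(0.15), np.float64(0.09)), (np.float64(0.88), np.float64(0.14), np.float64(0.1)), (np.float64(0.82), np.float64(0.13), np.float64(0.11)), (np.float64(0.75), np.float64(0.13), np.float64(0.11)), (np.float64(0.68), np.float64(0.12), np.float64(0.12)), (np.float64(0.61), np.float64(0.11), np.float64(0.13)), (np.float64(0.54), np.float64(0.1), np.float64(0.14)), (np.float64(0.47), np.float64(0.09), np.float64(0.14)), (np.float64(0.41), np.float64(0.08), np.float64(0.15)), (np.float64(0.34), np.float64(0.07), np.float64(0.16)), (np.float64(0.27), np.float64(0.06), np.float64(0.16)), (np.float64(0.2), np.float64(0.05), np.float64(0.16)), (np.float64(0.15), np.float64(0.03), np.float64(0.12)), (np.float64(0.1), np.float64(0.02), np.float64(0.12)), (np.float64(0.05), np.float64(0.02), np.float64(0.12)), (np.float64(0.0), np.float64(0.01), np.float64(0.12))]
```

>>> jog_arm(commands=[0.4,0,0.01,0,0,0,0,0.3,0,0,0,0,0,0,0.15,0,0,0,0,0,0,0.1,0,0.01,0,0,0,0,0.17,0,0.01,0,0,0,0,0.17,0,0.02,0,0,0,0,0.17,0,0.03,0,0,0,0,0.17,0,0.04,0,0,0,0,0.16,0,0.05,0,0,0,0,0.16,0,0.07,0,0,0,0,0,0,0,0,0,0,0])

```text
t: 16.5
tool_pos: [0.6046, 0.0211, 0.2086]
tool_rot: [0.293, -3.125, -0.001]
contact_force: [0.0, -0.1, 0.6]
opening: 0.0001
grip_force: 0.0
```

```bash
python3 - <<'E'
from plan import *
from h import *
d=snap('scene')
cv2.imwrite('pics/s5c.png',cv2.resize(d['image'][80:300,180:420],None,fx=2.5,fy=2.5,interpolation=3)[:,:,::-1])
rel([(case(.085-.15*np.cos(1.09)+.019,0,.0705+.15*np.sin(1.09)+.0037),CY)])
E
```

```text
t 16.55 p [0.605  0.0212 0.2088] yaw 0.1871 zax [-2.1e-03  4.0e-04 -1.0e+00] open -6.087857565898482e-05 F [ 0.2 -0.   0.1] 0.0
to [0.607  0.0214 0.2072] turn [ 0.01 -0.02  0.  ] shift(new axes) [-0.03 -0.    0.03]
```

View pics/s5c.png

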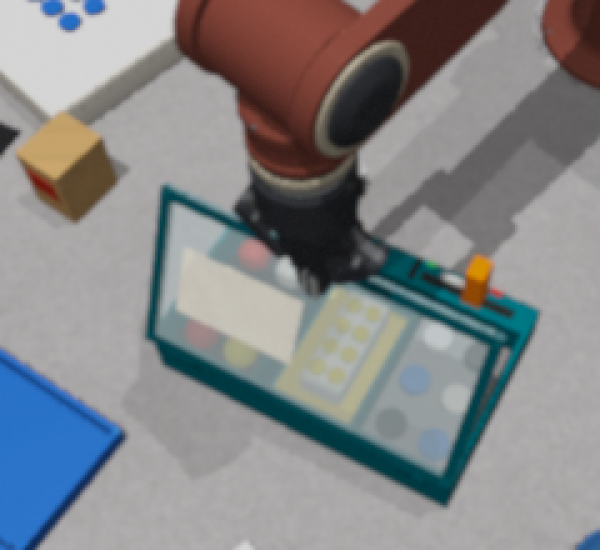

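The fingertip (about (320,290)) is on the outside of the lid, which is now roughly 60° open. I'll continue along the arc.

>>> jog_arm(commands=[0.15,0,0.08,0,0,0,0,0.15,0,0.09,0,0,0,0,0.14,0,0.1,0,0,0,0,0.13,0,0.11,0,0,0,0,0.13,0,0.11,0,0,0,0,0.12,0,0.12,0,0,0,0,0.11,0,0.13,0,0,0,0,0.1,0,0.14,0,0,0,0,0.09,0,0.14,0,0,0,0,0.08,0,0.15,0,0,0,0,0.07,0,0.16,0,0,0,0,0.06,0,0.16,0,0,0,0,0.05,0,0.16,0,0,0,0])

```text
t: 18.18
tool_pos: [0.5242, 0.0057, 0.1099]
tool_rot: [0.294, -3.128, -0.0]
contact_force: [0.5, -0.3, 0.5]
opening: -0.0001
grip_force: 0.4
```

>>> jog_arm(commands=[0.02,0,0.08,0,0,0,0,0.02,0,0.08,0,0,0,0,0.02,0,0.08,0,0,0,0,0.02,0,0.07,0,0,0,0,0,0,0.07,0,0,0,0,0,0,0.06,0,0,0,0])

```text
t: 18.92
tool_pos: [0.5197, 0.0048, 0.084]
tool_rot: [0.294, -3.128, 0.0]
contact_force: [-0.1, -0.0, 0.6]
opening: 0.0003
grip_force: 0.3
```

>>> jog_arm(commands=[0,0,0.04,0,0,0,0,0,0,0.03,0,0,0,0,0,0,0.03,0,0,0,0,0,0,0.02,0,0,0,0,0,0,0.0,0,0,0,0])

```text
t: 19.55
tool_pos: [0.5199, 0.0048, 0.0775]
tool_rot: [0.294, -3.128, 0.0]
contact_force: [-1.1, 0.9, 3.2]
opening: -0.0004
grip_force: 1.8
```

>>> jog_arm(commands=[0,0,0.02,0,0,0,0,0,0,0.02,0,0,0,0,0,0,0,0,0,0,0])

```text
t: 19.92
tool_pos: [0.52, 0.0048, 0.0774]
tool_rot: [0.294, -3.127, 0.0]
contact_force: [-8.9, -0.1, 17.6]
opening: -0.0003
grip_force: 8.4
```

>>> jog_arm(commands=[0,0,-0.1,0,0,0,0,0,0,-0.4,0,0,0,0,0,0,-0.7,0,0,0,0,0,0,-0.7,0,0,0,0,0,0,-0.5,0,0,0,0,0,0,0,0,0,0,0])

```text
t: 20.68
tool_pos: [0.5216, 0.0046, 0.2217]
tool_rot: [-0.293, 3.122, -0.002]
contact_force: [0.4, 0.4, 0.1]
opening: -0.0
grip_force: 0.0
```

```bash
python3 - <<'E'
from plan import *
from h import *
for c in('scene','top'):
  d=snap(c)
  W=world(d).reshape(-1,3);L=W-C; x=L[:,0]*np.cos(CY)+L[:,1]*np.sin(CY); y=-L[:,0]*np.sin(CY)+L[:,1]*np.cos(CY);z=L[:,2]
  m=(abs(x+.105)<.03)&(abs(y)>.03)&(abs(y)<.15)&(z>.085)&(z<.117)
  for s in(1,-1):
    k=m&(y*s>0); 
    if k.sum()>5: print(c,s,k.sum(),'x',np.percentile(x[k],[2,50,98]).round(4),'y',np.percentile(y[k],[2,50,98]).round(4))
  k=(abs(y)<.15)&(x>-.084)&(x<.08)&(z>.06)&(z<.1)
  for lo in(-.08,-.04,0,.04): print('lid z',lo,np.nanmedian(z[k&(x>lo)&(x<lo+.04)]).round(4))
  if c=='scene': cv2.imwrite('pics/s6c.png',cv2.resize(d['image'][80:300,180:420],None,fx=2.5,fy=2.5,interpolation=3)[:,:,::-1])
rel([(case(-.105,.14,.17),CY),(case(-.105,.14,.075),CY),(case(-.105,.0665,.075),CY)])
E
```

```text
scene 1 134 x [-0.1186 -0.1003 -0.0941] y [0.0862 0.0964 0.1051]
scene -1 128 x [-0.1178 -0.1006 -0.0928] y [-0.0936 -0.0824 -0.0757]
lid z -0.08 0.079
lid z -0.04 0.0791
lid z 0 0.0792
lid z 0.04 0.0793
top -1 121 x [-0.1203 -0.1083 -0.0882] y [-0.096  -0.0853 -0.0764]
lid z -0.08 0.0784
lid z -0.04 0.0783
lid z 0 0.0784
lid z 0.04 0.0787
t 20.77 p [0.5195 0.0048 0.2177] yaw 0.1871 zax [-9.e-04  1.e-04 -1.e+00] open -0.00010309335230892659 F [-0.1 -0.3 -0.6] 0.0
to [0.4438 0.133  0.17  ] turn [ 0.   -0.01  0.  ] shift(new axes) [0.84 2.33 0.79]
to [0.4438 0.133  0.075 ] turn [0. 0. 0.] shift(new axes) [0.   0.   1.58]
to [0.4575 0.0608 0.075 ] turn [0. 0. 0.] shift(new axes) [-0.   -1.23  0.  ]
```

View pics/s6c.png

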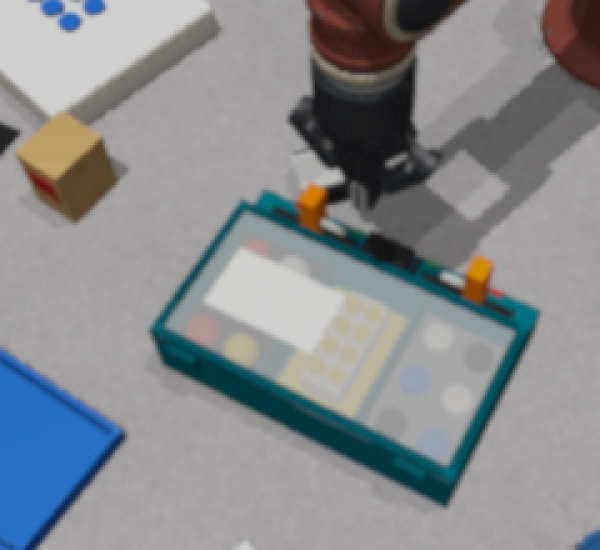

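The lid is shut with its surface level. The keeper (390,250) is between the two bolts, and the grips are at (312,207) and (480,278). Next, the left grip.

>>> jog_arm(commands=[0.2,0.4,0,0,0,0,0,0.22,0.6,0.1,0,0,0,0,0.22,0.6,0.2,0,0,0,0,0.2,0.5,0.25,0,0,0,0,0,0.23,0.25,0,0,0,0,0,0,0.4,0,0,0,0,0,0,0.5,0,0,0,0,0,0,0.4,0,0,0,0,0,0,0.15,0,0,0,0,0,0,0,0,0,0,0,0,-0.15,0,0,0,0,0,0,-0.1,0,0,0,0,0,0,-0.1,0,0,0,0,0])

```text
t: 22.4
tool_pos: [0.4489, 0.1116, 0.0845]
tool_rot: [-0.293, 3.126, -0.0]
contact_force: [-0.1, -1.0, 1.2]
opening: 0.0001
grip_force: 0.0
```

>>> jog_arm(commands=[0,-0.1,0,0,0,0,0,0,-0.1,0,0,0,0,0,0,-0.1,0,0,0,0,0,0,-0.1,0,0,0,0,0,0,-0.1,0,0,0,0,0,0,-0.1,0,0,0,0,0,0,-0.1,0,0,0,0,0])

```text
t: 23.28
tool_pos: [0.4562, 0.0705, 0.0837]
tool_rot: [-0.294, 3.128, 0.0]
contact_force: [1.1, 3.2, 2.1]
opening: -0.0001
grip_force: 1.4
```

```bash
python3 - <<'E'
from plan import *
rel([(case(-.105,.0665,.083),CY)])
E
```

```text
t 23.27 p [0.4562 0.0705 0.0837] yaw 0.1872 zax [ 2.e-04  1.e-04 -1.e+00] open -9.391527579169902e-05 F [1.1 3.2 2.1] 1.3558223471045494
to [0.4575 0.0608 0.083 ] turn [0. 0. 0.] shift(new axes) [ 0.01 -0.16  0.01]
```

>>> jog_arm(commands=[0,-0.08,0,0,0,0,0,0,-0.06,0,0,0,0,0,0,-0.04,0,0,0,0,0,0,0,0,0,0,0,0])

```text
t: 23.78
tool_pos: [0.4577, 0.0599, 0.0835]
tool_rot: [0.293, -3.127, 0.001]
contact_force: [0.8, -0.3, 0.1]
opening: 0.0
grip_force: 0.4
```

>>> jog_arm(commands=[0,-0.04,0,0,0,0,0,0,-0.04,0,0,0,0,0,0,-0.04,0,0,0,0,0])

```text
t: 24.15
tool_pos: [0.4582, 0.0573, 0.0836]
tool_rot: [0.292, -3.126, -0.017]
contact_force: [-4.7, 22.6, 6.0]
opening: -0.0005
grip_force: 11.9
```

>>> jog_arm(commands=[0,0.15,0,0,0,0,0,0,0.2,0,0,0,0,0,0,0,-0.4,0,0,0,0,0,0,-0.7,0,0,0,0,0,0,-0.5,0,0,0,0,0,0,0,0,0,0,0])

```text
t: 24.9
tool_pos: [0.4572, 0.0738, 0.1827]
tool_rot: [-0.293, 3.122, -0.002]
contact_force: [-0.2, 0.2, -0.4]
opening: -0.0001
grip_force: 0.0
```

```bash
python3 - <<'E'
from plan import *
rel([(case(-.105,-.135,.18),CY),(case(-.105,-.135,.083),CY),(case(-.105,-.0665,.083),CY)])
E
```

```text
t 24.9 p [0.4572 0.0738 0.1827] yaw 0.1873 zax [ 5.8e-03 -8.0e-04 -1.0e+00] open -0.00012065337966213132 F [-0.2  0.2 -0.4] 0.0
to [ 0.4949 -0.1372  0.18  ] turn [-0.02  0.06  0.  ] shift(new axes) [ 0.04 -3.57  0.04]
to [ 0.4949 -0.1372  0.083 ] turn [0. 0. 0.] shift(new axes) [0.   0.   1.62]
to [ 0.4822 -0.0699  0.083 ] turn [0. 0. 0.] shift(new axes) [0.   1.14 0.  ]
```

>>> jog_arm(commands=[0.04,-0.4,0,0,0,0,0,0,-0.7,0,0,0,0,0,0,-0.7,0,0,0,0,0,0,-0.7,0,0,0,0,0,0,-0.7,0,0,0,0,0,0,-0.37,0,0,0,0,0,0,0,0,0,0,0,0,0,0,0.4,0,0,0,0,0,0,0.5,0,0,0,0,0,0,0.5,0,0,0,0,0,0,0.22,0,0,0,0,0,0,0,0,0,0,0,0,0.15,0,0,0,0,0,0,0.1,0,0,0,0,0])

```text
t: 26.65
tool_pos: [0.4909, -0.122, 0.0839]
tool_rot: [-0.294, 3.126, -0.002]
contact_force: [0.2, -0.3, 0.2]
opening: -0.0
grip_force: 0.0
```

>>> jog_arm(commands=[0,0.1,0,0,0,0,0,0,0.1,0,0,0,0,0,0,0.1,0,0,0,0,0,0,0.1,0,0,0,0,0,0,0.1,0,0,0,0,0,0,0.1,0,0,0,0,0,0,0.1,0,0,0,0,0,0,0.1,0,0,0,0,0])

```text
t: 27.65
tool_pos: [0.4813, -0.0748, 0.0826]
tool_rot: [-0.294, 3.128, -0.0]
contact_force: [1.0, -2.5, 2.1]
opening: 0.0002
grip_force: 1.4
```

```bash
python3 - <<'E'
from plan import *
rel([(case(-.105,-.063,.083),CY)])
E
```

```text
t 27.65 p [ 0.4813 -0.0748  0.0826] yaw 0.1873 zax [ 2.e-04 -1.e-04 -1.e+00] open 0.000198457742640168 F [ 1.  -2.5  2.1] 1.3656110689043999
to [ 0.4815 -0.0664  0.083 ] turn [-0.  0.  0.] shift(new axes) [-0.03  0.14 -0.01]
```

>>> jog_arm(commands=[0,0.07,0,0,0,0,0,0,0.06,0,0,0,0,0,0,0.04,0,0,0,0,0,0,0,0,0,0,0,0])

```text
t: 28.15
tool_pos: [0.4804, -0.0704, 0.0829]
tool_rot: [-0.295, 3.126, -0.021]
contact_force: [4.6, -22.4, -4.8]
opening: -0.0
grip_force: 11.4
```

>>> jog_arm(commands=[0,-0.15,0,0,0,0,0,0,-0.2,0,0,0,0,0,0,0,-0.4,0,0,0,0,0,0,-0.7,0,0,0,0,0,0,-0.7,0,0,0,0,0,0,-0.7,0,0,0,0,0,-0.7,0,0,0,0,0,-0.8,0,0,0,0,0,0,-0.8,0,0,0,0,0,0,-0.8,0,0,0,0,0,0,-0.5,0,0,0,0,0,0,0,0,0,0,0,0])

```text
$.commands: bad value
```

```bash
python3 - <<'E'
from plan import *
from h import *
for c in('scene','top'):
  d=snap(c)
  W=world(d).reshape(-1,3);L=W-C; x=L[:,0]*np.cos(CY)+L[:,1]*np.sin(CY); y=-L[:,0]*np.sin(CY)+L[:,1]*np.cos(CY);z=L[:,2]
  m=(abs(x+.105)<.03)&(abs(y)>.01)&(abs(y)<.15)&(z>.085)&(z<.117)
  for s in(1,-1):
    k=m&(y*s>0)
    if k.sum()>5: print(c,s,k.sum(),'y',np.percentile(y[k],[2,50,98]).round(4))
  k=(abs(y)<.15)&(z>.06)&(z<.1)
  print('lid z',[np.nanmedian(z[k&(x>lo)&(x<lo+.04)]).round(4) for lo in(-.08,-.04,0,.04)])
  for n in('joystick','carton','dish','canister'):
    for r in nets.silhouettes(c,n)[:1]:
      P=world(d,r['mask']);print(n,np.nanmedian(P,axis=0).round(3))
  if c=='top': cv2.imwrite('pics/t7c.png',cv2.resize(d['image'][80:280,150:500],None,fx=2.2,fy=2.2,interpolation=3)[:,:,::-1])
rel([])
E
```

```text
scene 1 133 y [0.0331 0.0438 0.0522]
scene -1 163 y [-0.0767 -0.0432 -0.0313]
lid z [np.float64(0.0791), np.float64(0.0792), np.float64(0.0792), np.float64(0.0793)]
joystick [ 0.598 -0.332  0.075]
carton [ 0.597 -0.332  0.074]
dish [0.58  0.348 0.017]
canister [0.457 0.342 0.082]
top 1 118 y [0.0321 0.0421 0.1199]
top -1 14 y [-0.0444 -0.0368 -0.0326]
lid z [np.float64(0.0784), np.float64(0.0782), np.float64(0.0784), np.float64(0.0786)]
joystick [ 0.398 -0.148  0.036]
carton [ 0.584 -0.342  0.084]
dish [0.587 0.351 0.017]
canister [0.436 0.333 0.084]
t 28.65 p [ 0.4805 -0.0704  0.0829] yaw 0.1874 zax [ 0.0032 -0.0123 -0.9999] open -5.9434014135636625e-05 F [  4.5 -21.8  -4.9] 11.139518022537231
```

View pics/t7c.png

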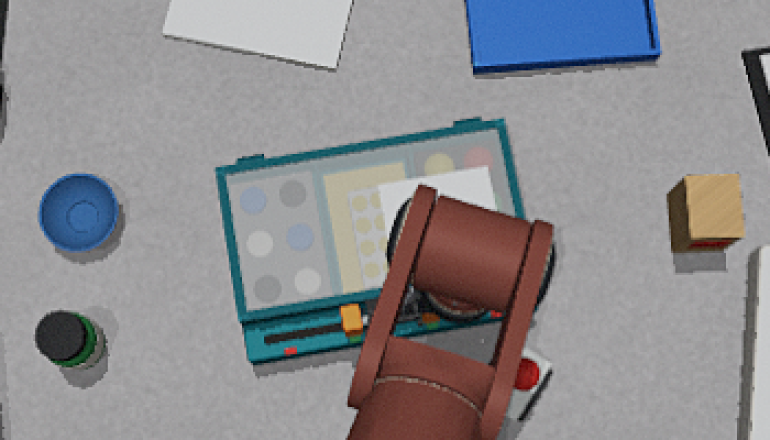

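The retract call was refused because of a malformed row. The picture shows the lid closed and the left grip moved in at (352,320), with the arm still at the right grip. I'll retract now.

>>> jog_arm(commands=[0,-0.15,0,0,0,0,0,0,-0.2,0,0,0,0,0,0,0,-0.4,0,0,0,0,0,0,-0.7,0,0,0,0,0,0,-0.7,0,0,0,0,0,0,-0.7,0,0,0,0,0,0.4,-0.2,0,0,0,0,0,0.7,0,0,0,0,0,0,0.7,0,0,0,0,0,0,0.7,0,0,0,0,0,0,0.7,0,0,0,0,0,0,0.7,0,0,0,0,0,0,0.7,0,0,0,0,0,0,0.4,0,0,0,0,0,0,0,0,0,0,0,0])

```text
t: 30.52
tool_pos: [0.4266, 0.2101, 0.2438]
tool_rot: [0.298, -3.125, -0.0]
contact_force: [0.6, -0.9, 0.1]
opening: -0.0001
grip_force: 0.0
```

```bash
python3 - <<'E'
from plan import *
from h import *
for c in('scene','top'):
  d=snap(c)
  W=world(d).reshape(-1,3);L=W-C; x=L[:,0]*np.cos(CY)+L[:,1]*np.sin(CY); y=-L[:,0]*np.sin(CY)+L[:,1]*np.cos(CY);z=L[:,2]
  m=(abs(x+.105)<.03)&(abs(y)>.01)&(abs(y)<.15)&(z>.085)&(z<.117)
  for s in(1,-1):
    k=m&(y*s>0)
    if k.sum()>5: print(c,s,k.sum(),'y',np.percentile(y[k],[2,50,98]).round(4))
  k=(abs(y)<.15)&(z>.06)&(z<.1)
  print('lid z',[np.nanmedian(z[k&(x>lo)&(x<lo+.04)]).round(4) for lo in(-.08,-.04,0,.04)])
  for r in nets.silhouettes(c,'joystick')[:1]:
      P=world(d,r['mask']);print(r['p'],np.nanmedian(P,axis=0).round(3))
  if c=='top': cv2.imwrite('pics/t8c.png',cv2.resize(d['image'][80:280,150:500],None,fx=2.2,fy=2.2,interpolation=3)[:,:,::-1])
rel([])
E
```

```text
scene 1 134 y [0.0328 0.0437 0.0522]
scene -1 131 y [-0.0507 -0.039  -0.0314]
lid z [np.float64(0.0791), np.float64(0.0792), np.float64(0.0792), np.float64(0.0793)]
0.6 [ 0.409 -0.131  0.034]
top 1 115 y [0.0321 0.0415 0.0514]
top -1 117 y [-0.0522 -0.0423 -0.0325]
lid z [np.float64(0.0782), np.float64(0.0784), np.float64(0.0784), np.float64(0.0785)]
0.97 [ 0.402 -0.135  0.035]
t 30.73 p [0.4275 0.2082 0.2442] yaw 0.1862 zax [-7.e-04 -3.e-04 -1.e+00] open -0.0001112834633814883 F [-0.7 -1.   0.4] 0.0
```

View pics/t8c.png

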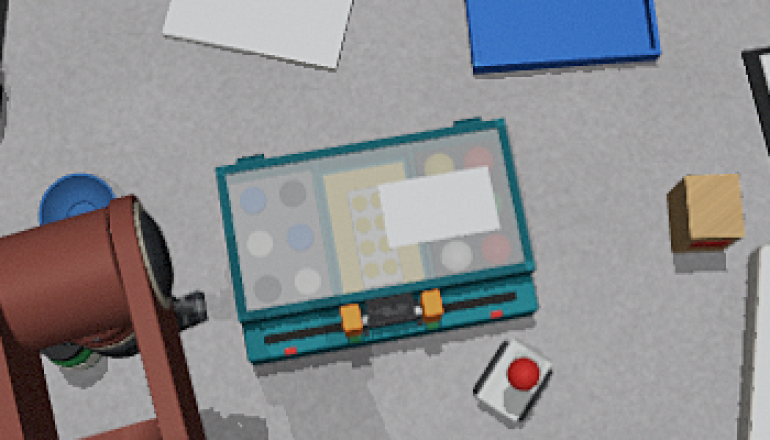

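The lid is closed and both grips, at (352,320) and (431,305), are locked at about ±42 mm. The joystick hasn't moved and the arm is clear.

```bash
python3 -c "
from station import job
print(job.finish_job())"
```

```text
the job is handed in; nothing more can be done
None
```

The case is ready for transport and the job is handed in at about 31 s: the module lies flat, buttons up, in the middle bay, the lid is closed, both locks are at their end stops, and the joystick, carton, dish and canister were not moved.

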